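# Open the turn-button box and take out the tea light

### The arm

A 6-joint arm with a two-finger parallel gripper is mounted at the origin on a cart in front of the work surface, level with it; the furniture and walls round the work are solid. World frame = base frame: x ahead of the robot, y to its left, z up, the work surface at z = 0. Lengths are in m, angles in rad, forces in N, time in s.
With the tool pointing down it reaches from about 0.375 to 0.9 m from the base axis. Payload 3.1 kg.
Tool frame: the origin (TCP) lies at the very end of the fingers, on their centre line; the grasp point (between the pads) lies 19 mm behind it; z points along the fingers, y is the direction in which the jaws open and shut (so a half turn about z gives the same grasp; the last joint's range is limited). The gripper opens to 85 mm and grips with 20 to 120 N. Pads are 22 mm wide; open, the fingers measure 114 mm over their backs; the gripper's body (76 mm by 85 mm) begins 54 mm behind the grasp point. The pads swing forward as they close: fully open they stand 13 mm farther back than shut.
Start: joints at [0.941, 0.527, 1.433, -0, 1.181, -0.178], TCP at [0.273, 0.562, 0.231] pointing down, gripper open.
Joint ranges: [-3.08, 3.08], [-0.75, 2.2], [0.22, 2.44], [-1.43, 4.57], [0, 2.65], [-2.85, 2.85]. Speed limits (rad/s): [2.79, 2.79, 3.14, 3.14, 3.14, 3.14].

### API

Orientations are given as a unit quaternion [x, y, z, w].
In Python, from plant import robot gives the robot as it stands. The module is installed in compiled form; this text tells all that it offers. Calls block until the motion is done:
- robot.move_ptp(position, orientation): joint-space move of the TCP to a pose.
- robot.movel(position, ori=None, velocity=0.15, force_limit=None): straight line of the TCP; ori=None keeps the orientation; velocity is the mean speed in m/s. With force_limit (N) it stops when the force on the tool has changed by that much, and returns True; else False.
- robot.movej(angles): joint-space move.
- robot.set_gripper(opening, newtons=None): finger opening in m; newtons is the grip in N (None keeps the last); returns when the fingers have stopped.
- robot.dwell(seconds).
- robot.ik(position, orientation): joint angles nearest the present ones, or None.
- robot.get_obs(): the state.
- robot.get_image(name): name is "scene" or "top"; returns the picture (384x512x3 uint8, red, green, blue); there is no depth.
- robot.camera_params(name): a dict with "K" (3x3 intrinsics, pixels), "eye" and "attitude" of the camera in the world. Camera axes: x right, y down, z forward; pixel columns grow to the right and rows downward; lengths in m; the calibration is good to about 2 mm. A picture is of the moment at which its call begins. camera_params takes no time and is no camera call.
A pose or a line that the arm cannot do raises robot.Unreachable and nothing moves.
- robot.sign_off(): hands the job in, once; it reports no verdict.
The state is a dict: "t": time; "q": joint angles; "qvel": joint speeds; "joint_torque": joint torques, N m; "position": TCP position; "eef_rot": TCP orientation; "ft_force": force on the tool from outside, world axes, zero at the start; "wrist_torque": the same for the moment, N m; "grip_width": finger opening in m.
Only numpy, scipy, OpenCV 4.12 (cv2) and the standard library are available. Lean on these libraries where they do the work, as an engineer would, in place of code of your own. Each camera call takes 0.05 s, during which the arm holds its last target.

### The job

The tea light is shut inside the wooden storage box. Turn both turn buttons on the box well aside so that neither lies across the panel, and leave them so; then lift the panel straight out by its pull and lay it flat on the bare worktop, pull upward. Finally take the tea light out and stand it upright, wholly on the round coaster; set things down rather than drop them, and leave the mug, the salt shaker and the clip-top jar where they are.

Things in the scene. Friction and masses are not known exactly. Their poses are not given: they have to be found in the camera images.
- box: Low box of light wood, fixed, 150 (x) by 220 (y) by 50 mm high. Origin: centre of its underside, on the worktop; z up. In its top is a 123 by 153 mm recess, its ledge 40 mm above the worktop, holding the panel; below is a cavity 104 (x) by 134 (y) mm, floor 6 mm above the worktop. On the 50 mm high end rails sit two turn buttons, pivots at x = 0, y = +90 (left) and -90 mm (right).
- turn_left (a joint): Turn button on the box's +y end. 0: it lies along the box's y axis, reaching 8 mm over the panel; positive: counter-clockwise seen from above; stops at +1.7 and -1.7 rad. Starts within 0.35 of 0. It clears the panel beyond 1.1 rad either way; at 1.57 it lies along the panel's edge. Light friction (0.025 N m) keeps it where it is left.
- turn_right (a joint): Turn button on the box's -y end; the same shape, heights and joint values as the left one.
- fin_left (a point): Top middle of the left turn button's thumb fin, on its pivot axis, 73 mm above the worktop. The button is a steel bar 44 long, 14 wide, 6 mm thick (51 to 57 mm above the worktop, 3 mm over the panel), turning about a vertical screw through its middle; the fin, 30 long, 10 thick, 16 mm tall, stands along it, centred.
- fin_right (a point): Middle of the top of the thumb fin of the right turn button, on its pivot axis, 73 mm above the worktop.
- panel: Loose plywood panel, 120 (x) by 150 (y) by 8 mm, about 0.15 kg, at first lying in the box's recess, 1.5 mm play each side, its top 2 mm below the rails. Origin: centre of its underside; z is up when the pull is up. On its middle is a wooden bar pull, 60 mm long (y), 12 mm thick (x), rising 24 mm above the panel's top.
- pull_top (a point): Middle of the top of the panel's pull, 32 mm above the panel's underside.
- tealight: Tea light in a metal cup, 38 mm across, 15 mm high, 20 g, standing upright on the floor of the box's cavity under the panel, within 12 mm (x) and 20 mm (y) of the middle of the cavity. Origin: centre of its underside, z up.
- coaster: Round marble coaster fixed on the worktop, 100 mm across, 8 mm thick, flat top. Origin: centre of its underside, on the worktop.
- shaker: Salt shaker with a metal cap, 44 mm across, 90 mm tall, loose, standing on the worktop behind the work, near the front edge of the wall cabinet (which hangs over x above about 0.56 m, y above about -0.32 m, its underside about 0.49 m up: keep wrists clear of it); to be left alone. Origin: centre of its underside.
- mug: Pale plain mug, 82 by 114 (with handle) by 91 mm, loose, on the worktop to the left of the work; to be left alone. Origin: centre of its underside.
- preserve_jar: Clip-top glass jar, 86 by 71 by 109 mm, loose, on the worktop to the right of the work; to be left alone. Origin: centre of its underside.
Mind the look-alikes: they are no part of the job. Several things have the shape of the panel; the one meant has the colours described above. Leave any pink look-alike of the coaster alone.

How it is judged:
On the way, in this order (a step that is already met when the one before it is completed fails the run):
1. both turn buttons are turned clear of the panel, which still lies in its recess ((value of joint turn_left above 1.15 rad or value of joint turn_left below -1.15 rad) and (value of joint turn_right above 1.15 rad or value of joint turn_right below -1.15 rad) and z of panel in the frame of box below 0.044 m), for 0.2 s.
2. the panel lies flat on the worktop, pull upward, with the tea light still in the box ((value of joint turn_left above 1.15 rad or value of joint turn_left below -1.15 rad) and (value of joint turn_right above 1.15 rad or value of joint turn_right below -1.15 rad) and height (world z) of panel between -0.004 and 0.004 m and angle between panel's own z axis and vertical below 0.04 rad and linear speed of panel below 0.02 m/s and z of tealight in the frame of box below 0.012 m), for 0.2 s.
At the end, for the whole second after the job is handed in: Both turn buttons stand more than 1.15 rad from straight across (either way); the panel lies at rest flat on the bare worktop (underside within 4 mm of it, tilt under 0.04 rad), pull upward; the tea light stands at rest upright on the coaster, its axis within 30 mm of the coaster's centre ((value of joint turn_left above 1.15 rad or value of joint turn_left below -1.15 rad) and (value of joint turn_right above 1.15 rad or value of joint turn_right below -1.15 rad) and height (world z) of panel between -0.004 and 0.004 m and angle between panel's own z axis and vertical below 0.04 rad and linear speed of each of panel, tealight below 0.02 m/s and horizontal distance between tealight and coaster below 0.03 m and z of tealight in the frame of coaster between 0.005 and 0.011 m and angle between tealight's own z axis and vertical below 0.1 rad); the robot touches nothing.
It fails at once if the salt shaker is moved by more than 15 mm (distance of shaker from where it was at the start of the episode above 0.015 m).
It fails at once if the mug is moved by more than 15 mm (distance of mug from where it was at the start of the episode above 0.015 m).
It fails at once if the clip-top jar is moved by more than 15 mm (distance of preserve_jar from where it was at the start of the episode above 0.015 m).
It fails at once if the panel is dropped (falls free at more than 0.8 m/s, that is from more than about 30 mm) (linear speed of panel above 0.8 m/s and contact force between the fingers and panel below 0.05 N).
It fails at once if the tea light is dropped (falls free at more than 0.8 m/s, that is from more than about 30 mm) (linear speed of tealight above 0.8 m/s and contact force between the fingers and tealight below 0.05 N).
It also fails if it takes over 70 s, if anything falls off the work surface, if the arm or the gripper's body presses on something with over 40 N, if the wrist force passes 120 N, or if a joint passes its speed limit or range.

## Working session

There is one attempt and no reset: what is moved stays moved. The work goes in short steps, each a Python script; the robot and the scene stay as the last script left them, time stands still between calls to the robot, and variables do not carry over. Pictures are saved under pics/ and viewed, and the job is handed in when it is done.

```bash
mkdir -p pics; ls; python3 - <<'E'
from plant import robot
import cv2
for n in("scene","top"):
    im=robot.get_image(n); cv2.imwrite(f"pics/{n}0.png",im[:,:,::-1])
    p=robot.camera_params(n); print(n,p)
o=robot.get_obs(); print(o)
E
```

```text
pics
scene {'K': array([[367.03476577,   0.        , 258.14438063],
       [  0.        , 367.03476577, 190.50491692],
       [  0.        ,   0.        ,   1.        ]]), 'eye': array([-0.47984605, -0.76192087,  0.94334181]), 'attitude': array([ 0.79705485, -0.40155895,  0.19260327, -0.40787003])}
top {'K': array([[428.49377143,   0.        , 263.23356369],
       [  0.        , 428.49377143, 190.56704248],
       [  0.        ,   0.        ,   1.        ]]), 'eye': array([-0.22756441, -0.34181328,  1.51420105]), 'attitude': array([ 0.82438754, -0.51270713,  0.12806363, -0.20277153])}
{'t': 0.1, 'q': array([ 9.40519705e-01,  5.28395639e-01,  1.43379417e+00,  1.25926514e-05,
        1.18141124e+00, -1.78498923e-01]), 'qvel': array([ 0.00084736, -0.00225132, -0.00525333,  0.00055735, -0.00048375,
       -0.0002825 ]), 'joint_torque': array([ 2.04352256e-05, -4.43303740e+01, -1.78587002e+01, -2.25183976e-04,
        3.87108594e-03, -1.22416535e-05]), 'position': array([0.27242968, 0.56177055, 0.23041134]), 'eef_rot': array([ 2.23974942e-01,  9.74594386e-01, -9.20909418e-04, -4.00459609e-04]), 'ft_force': array([-0.68545195, -0.14584658, -0.23470213]), 'wrist_torque': array([ 0.0714599 ,  0.00024015, -0.04097795]), 'grip_width': 0.08551958700706888}
```

View pics/scene0.png

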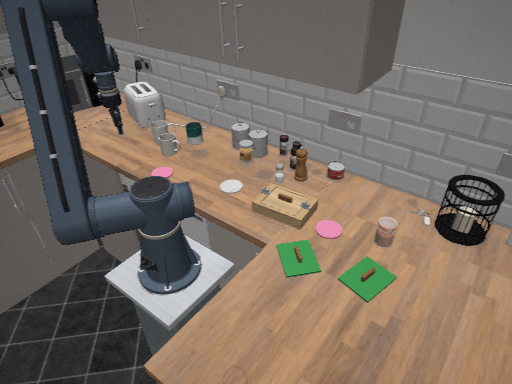

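View pics/top0.png

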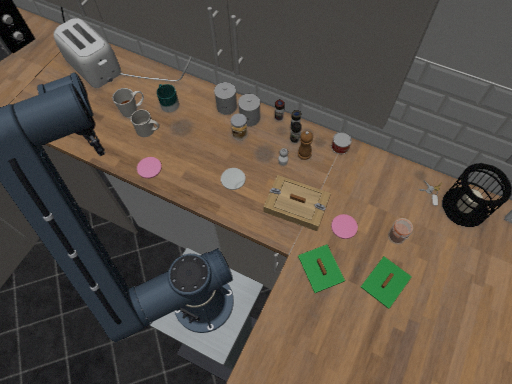

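```bash
cat > h.py <<'E'
import numpy as np,cv2
from scipy.spatial.transform import Rotation as R
from plant import robot
C={n:robot.camera_params(n) for n in("scene","top")}
def ray(n,u,v):
    c=C[n]; d=np.linalg.inv(c["K"])@[u,v,1.]; return c["eye"],R.from_quat(c["attitude"]).apply(d)
def plane(n,u,v,z):
    e,d=ray(n,u,v); return e+d*(z-e[2])/d[2]
def proj(n,P):
    c=C[n]; p=R.from_quat(c["attitude"]).inv().apply(np.atleast_2d(P)-c["eye"]); p=p@c["K"].T; return p[:,:2]/p[:,2:]
def tri(a,b):
    (e1,d1),(e2,d2)=ray("scene",*a),ray("top",*b)
    d1=d1/np.linalg.norm(d1);d2=d2/np.linalg.norm(d2)
    A=np.stack([d1,-d2],1); s=np.linalg.lstsq(A,e2-e1,rcond=None)[0]
    p,q=e1+s[0]*d1,e2+s[1]*d2; return (p+q)/2,np.linalg.norm(p-q)
def crop(n,img,x0,y0,w,h,f,out):
    c=cv2.resize(img[y0:y0+h,x0:x0+w],None,fx=f,fy=f,interpolation=cv2.INTER_CUBIC); cv2.imwrite(out,c)
E
python3 - <<'E'
from h import *
o=robot.get_obs(); print(proj("scene",o["position"]),proj("top",o["position"]))
s=cv2.imread("pics/scene0.png");t=cv2.imread("pics/top0.png")
crop("",s,245,178,80,56,10,"pics/sbox.png");crop("",t,258,172,80,60,10,"pics/tbox.png")
for nm,(a,b) in dict(boxmid=((285,198),(298,199)),coaster=((231,186),(233,179)),pink=((329,229),(345,226)),pink2=((162,173),(149,168))).items(): print(nm,tri(a,b))
for p in [(283,156),(148,122),(401,230),(240,124),(321,268),(386,282),(305,145)]: print(p,plane("top",*p,0.0))
E
```

```text
[[119.73706882 132.49850341]] [[ 96.7287492  147.65216681]]
boxmid (array([ 0.48520012, -0.14230206,  0.0624716 ]), np.float64(0.0017020285982951525))
coaster (array([0.4787506 , 0.13636276, 0.00790765]), np.float64(0.0006771290504499554))
pink (array([ 0.48782447, -0.3416091 ,  0.00328513]), np.float64(0.003328353742604337))
pink2 (array([0.37366989, 0.46929543, 0.00496924]), np.float64(0.0002039672328400731))
(283, 156) [0.67218071 0.00354359 0.        ]
(148, 122) [ 5.69942735e-01  6.04494321e-01 -2.22044605e-16]
(401, 230) [ 0.56973372 -0.54041545  0.        ]
(240, 124) [0.73816772 0.24046665 0.        ]
(321, 268) [ 0.29642621 -0.32430787  0.        ]
(386, 282) [ 0.35177915 -0.55387024  0.        ]
(305, 145) [ 0.7632625  -0.05672521  0.        ]
```

View pics/sbox.png

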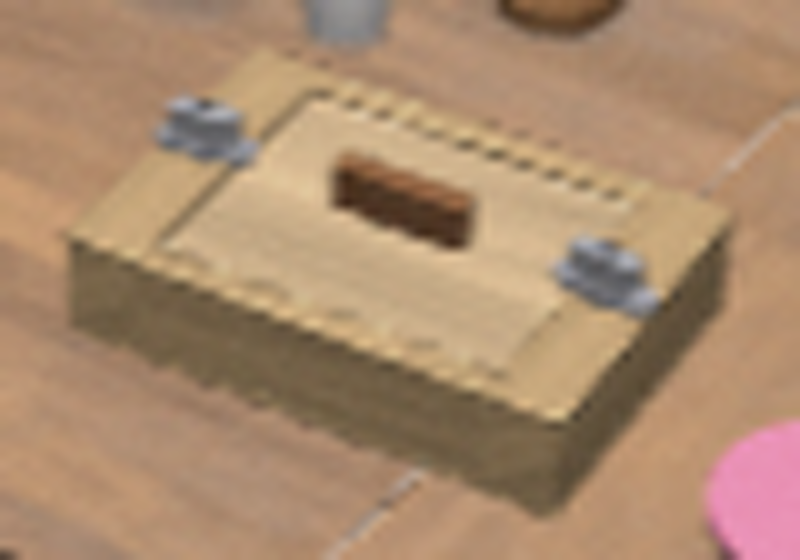

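View pics/tbox.png

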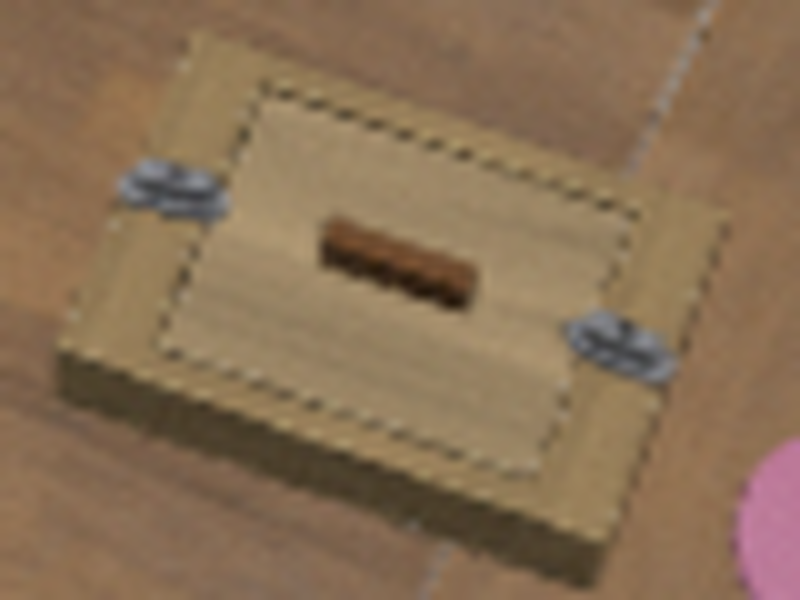

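```bash
cat > box.py <<'E'
from h import *
S=lambda x,y:(x/10-.45+245,y/10-.45+178)
T=lambda x,y:(x/10-.45+258,y/10-.45+172)
sc=[(70,235),(560,418),(732,210),(268,52)];tc=[(62,350),(602,540),(728,210),(195,40)]
if __name__=="__main__":
    P=[]
    for a,b in zip(sc,tc):
        p,e=tri(S(*a),T(*b)); P.append(p); print(p.round(4),round(e,4),plane("scene",*S(*a),.05).round(4)[:2],plane("top",*T(*b),.05).round(4)[:2])
    P=np.array(P); print("ctr",P.mean(0)); 
    for i in range(4): d=P[(i+1)%4]-P[i]; print(np.linalg.norm(d),np.degrees(np.arctan2(d[1],d[0])))
    # pull top corners
    for nm,s,t in [("pull L",(340,160),(330,222)),("pull R",(472,202),(478,268)),]:
        print(nm,tri(S(*s),T(*t)))
    # pull top: mean of the four top corners
    sp=[(332,160),(350,150),(474,193),(466,215)];
    # fin tops
    for nm,s,t in [("finL",(206,105),(175,180)),("finR",(603,250),(622,335))]:
        print(nm,tri(S(*s),T(*t)))
E
python3 box.py
python3 - <<'E'
from h import *
s=cv2.imread("pics/scene0.png");t=cv2.imread("pics/top0.png")
for nm,a,b in [("L",(257,184),(266,184)),("R",(297,198),(310,199)),("P",(273,188),(285,190))]:
    A=cv2.resize(s[a[1]:a[1]+16,a[0]:a[0]+22],None,fx=18,fy=18,interpolation=cv2.INTER_NEAREST)
    B=cv2.resize(t[b[1]:b[1]+16,b[0]:b[0]+22],None,fx=18,fy=18,interpolation=cv2.INTER_NEAREST)
    cv2.imwrite(f"pics/z{nm}.png",np.hstack([A,B]))
cv2.imwrite("pics/z.png",np.vstack([cv2.resize(cv2.imread(f"pics/z{n}.png"),None,fx=.65,fy=.65,interpolation=cv2.INTER_NEAREST) for n in "LRP"]))
E
```

```text
[ 0.4045 -0.0377  0.0508] 0.0011 [ 0.4048 -0.0367] [ 0.4053 -0.0379]
[ 0.4239 -0.2516  0.05  ] 0.0 [ 0.4238 -0.2516] [ 0.4239 -0.2516]
[ 0.572  -0.2408  0.0496] 0.0022 [ 0.5705 -0.2404] [ 0.5726 -0.2417]
[ 0.5515 -0.0262  0.0494] 0.0035 [ 0.5524 -0.0277] [ 0.5498 -0.0252]
ctr [ 0.48797464 -0.13908102  0.0499447 ]
0.21475489353780308 -84.82316585532051
0.14852758177733252 4.156582920747771
0.2155894820813849 95.45630346502806
0.14747054846410773 -175.52683284720578
pull L (array([ 0.49103742, -0.10798317,  0.06592919]), np.float64(0.0025143982361134536))
pull R (array([ 0.49735547, -0.1663527 ,  0.06704951]), np.float64(0.0027949592654360127))
finL (array([ 0.47724246, -0.05039578,  0.07637607]), np.float64(0.0003529506429094158))
finR (array([ 0.4928399 , -0.22719863,  0.07372153]), np.float64(0.0010075045525226995))
```

View pics/z.png

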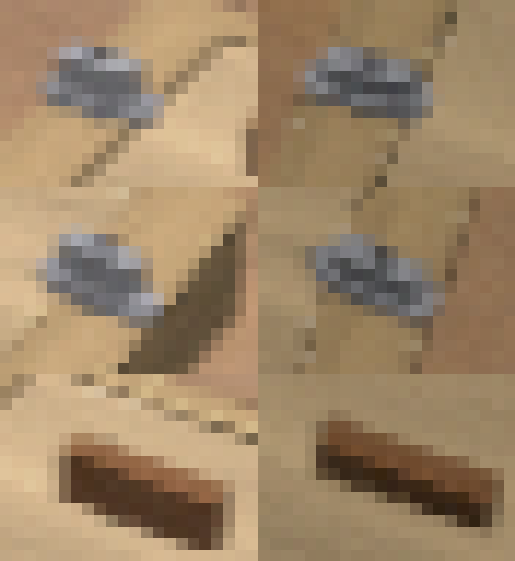

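```bash
python3 - <<'E'
from h import *
import box
S,T=box.S,box.T
yaw=np.radians(5.1)
for nm,a,b,f in [("L",(119,183),(228,203),T),("R",(563,325),(677,365),T),]:
    p,q=plane("top",*f(*a),.056),plane("top",*f(*b),.056); d=p-q
    print(nm,"ctr",((p+q)/2).round(4),"len",np.linalg.norm(d),"joint",np.degrees(np.arctan2(d[1],d[0]))-95.1)
for nm,a,b in [("L",(165,135),(255,155)),("R",(560,270),(655,300))]:
    p,q=plane("scene",*S(*a),.054),plane("scene",*S(*b),.054); d=p-q
    print(nm,"scene ctr",((p+q)/2).round(4),"len",np.linalg.norm(d),"joint",np.degrees(np.arctan2(d[1],d[0]))-95.1)
    # pixel mask grey-blue pca
for n in("scene","top"):
    im=cv2.imread(f"pics/{n}0.png"); hsv=cv2.cvtColor(im,cv2.COLOR_BGR2HSV).astype(int)
    r=(im[:,:,0].astype(int)-im[:,:,2])
    # steel: blue>=red in box region
    for nm,c in [("L",(.480,-.049,.065)),("R",(.496,-.229,.065))]:
        u,v=proj(n,c)[0].astype(int); w=9
        m=(r[v-w:v+w,u-w:u+w]>-5).astype(np.uint8)
        ys,xs=np.nonzero(m); xs=xs+u-w;ys=ys+v-w
        P=np.array([plane(n,x,y,.058) for x,y in zip(xs,ys)])[:,:2]
        e,V=np.linalg.eigh(np.cov(P.T)); a=np.degrees(np.arctan2(*V[::-1,1]))
        print(n,nm,len(xs),"px",xs.mean(),ys.mean(),P.mean(0),"sd",e**.5,"joint",(a-95.1+90)%180-90)
    # coaster
    m=((hsv[:,:,1]<40)&(hsv[:,:,2]>170)).astype(np.uint8)
    k,l,st,ce=cv2.connectedComponentsWithStats(m)
    for i in range(1,k):
        if st[i,4]>100: print(n,"white",ce[i],st[i],plane(n,*ce[i],.008))
for p in [(190,205),(170,195),(210,212),(150,180)]: print(p,plane("top",*p,0).round(3))
t=cv2.imread("pics/top0.png"); crop("",t,120,110,150,110,5,"pics/tleft.png")
E
```

```text
L ctr [ 0.4817 -0.048   0.056 ] len 0.04267766547291202 joint 9.452045945097794
R ctr [ 0.4979 -0.227   0.056 ] len 0.045224579598619 joint -0.5477111575134614
L scene ctr [ 0.4808 -0.0497  0.054 ] len 0.03912731982692605 joint 10.08904295574365
R scene ctr [ 0.4968 -0.2274  0.054 ] len 0.03952946786890844 joint 2.824097889929675
scene L 35 px 265.2 190.82857142857142 [ 0.48237472 -0.0468689 ] sd [0.0078127  0.01095206] joint -27.31297625888797
scene R 41 px 305.2439024390244 205.17073170731706 [ 0.49695131 -0.22686459] sd [0.00725563 0.01178328] joint -33.57408852574076
scene white [140.60795455  91.47159091] [125  82  33  20 352] [0.96801484 1.3750486  0.008     ]
scene white [230.84649123 185.54385965] [220 180  23  13 228] [0.48057702 0.13923352 0.008     ]
scene white [170.07558671 283.1249619 ] [ 105  235  129   90 3281] [-0.04490253 -0.05291602  0.008     ]
top L 41 px 274.9024390243902 190.46341463414635 [ 0.48227933 -0.04774405] sd [0.00544774 0.01063543] joint 5.361842452955429
top R 40 px 319.6 206.2 [ 0.49639673 -0.22764659] sd [0.00483862 0.01086626] joint -5.325678248628677
top white [79.7800312  37.48829953] [ 55  19  48  37 641] [0.84667433 1.17948564 0.008     ]
(190, 205) [0.305 0.235 0.   ]
(170, 195) [0.308 0.328 0.   ]
(210, 212) [0.313 0.15  0.   ]
(150, 180) [0.33  0.437 0.   ]
```

View pics/tleft.png

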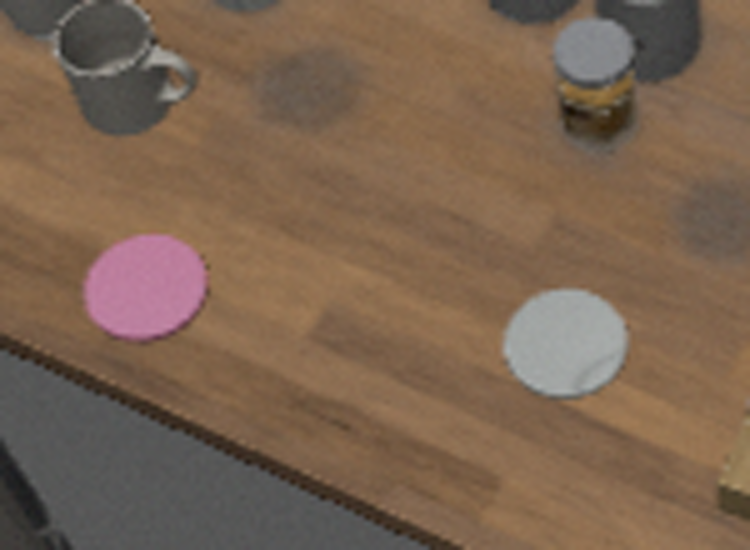

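```bash
cat >> h.py <<'E'
def down(phi): # tool y at world yaw phi
    return (R.from_euler("z",phi)*R.from_quat([0,1,0,0])).as_quat()
YAW=np.radians(5.1)
def st(m=""):
    o=robot.get_obs(); p=o["position"]; y=R.from_quat(o["eef_rot"]).as_matrix()[:,1]
    print(m,"t%.2f"%o["t"],p.round(4),"yaw",round(np.degrees(np.arctan2(y[1],y[0])),1),"w",round(o["grip_width"],4),"F",o["ft_force"].round(1),"q6",round(o["q"][5],2)); return o
E
python3 - <<'E'
from h import *
for P in [(.4805,-.0485),(.4965,-.2275)]:
  for k in (0,180):
    for a in (13,13+90,13-90):
        q=robot.ik([*P,.062],down(np.radians(a+k))); print(P,a+k,None if q is None else q.round(2))
E
```

```text
(0.4805, -0.0485) 13 [-0.33  0.63  1.92 -0.    0.59 -2.13]
(0.4805, -0.0485) 103 [-0.33  0.63  1.92 -0.    0.59  2.58]
(0.4805, -0.0485) -77 [-0.33  0.63  1.92 -0.    0.59 -0.56]
(0.4805, -0.0485) 193 [-0.33  0.63  1.92 -0.    0.59  1.01]
(0.4805, -0.0485) 283 [-0.33  0.63  1.92 -0.    0.59 -0.56]
(0.4805, -0.0485) 103 [-0.33  0.63  1.92 -0.    0.59  2.58]
(0.4965, -0.2275) 13 [-0.63  0.68  1.76 -0.    0.7  -2.43]
(0.4965, -0.2275) 103 [-0.63  0.68  1.76 -0.    0.7   2.28]
(0.4965, -0.2275) -77 [-0.63  0.68  1.76 -0.    0.7  -0.86]
(0.4965, -0.2275) 193 [-0.63  0.68  1.76 -0.    0.7   0.71]
(0.4965, -0.2275) 283 [-0.63  0.68  1.76 -0.    0.7  -0.86]
(0.4965, -0.2275) 103 [-0.63  0.68  1.76 -0.    0.7   2.28]
```

```bash
cat > turn.py <<'E'
from h import *
def turn(P,phi0,rot):
    robot.move_ptp([*P,.14],down(phi0)); st("above")
    robot.set_gripper(.045,20)
    hit=robot.movel([*P,.061],velocity=.12,force_limit=12); st(f"down hit={hit}")
    if hit: return
    robot.set_gripper(.015,20); st("closed")
    q=np.array(robot.get_obs()["q"]); q[5]-=rot/2; robot.movej(q); st("half")
    q[5]-=rot/2; robot.movej(q); st("turned")
    robot.set_gripper(.045,20); st("open")
    robot.movel([*P,.14],velocity=.2); st("up")
E
python3 - <<'E'
from turn import *
turn((.4805,-.0485),np.radians(193),np.radians(89))
im=robot.get_image("scene"); crop("",im[:,:,::-1],225,150,120,90,6,"pics/s1.png")
im=robot.get_image("top"); crop("",im[:,:,::-1],240,150,120,90,6,"pics/t1.png")
E
```

```text
above t2.42 [ 0.4807 -0.0479  0.1401] yaw -76.9 w 0.0855 F [0.6 0.9 0.4] q6 1.01
down hit=False t3.71 [ 0.4808 -0.0486  0.0613] yaw -77.0 w 0.0448 F [ 0.4 -0.9 -0.2] q6 1.01
closed t3.98 [ 0.4806 -0.0475  0.062 ] yaw -77.1 w 0.0295 F [-0.2  5.8  3.2] q6 1.01
half t4.75 [ 0.4807 -0.0476  0.0621] yaw -32.6 w 0.0294 F [ 0.7 -0.2 -4.3] q6 0.24
turned t5.52 [ 0.481  -0.0477  0.0621] yaw 11.8 w 0.0297 F [ 2.  -0.2 -4.8] q6 -0.54
open t5.82 [ 0.4805 -0.0475  0.0623] yaw 11.9 w 0.0449 F [-0.4 -0.  -1. ] q6 -0.54
up t6.36 [ 0.4802 -0.0484  0.14  ] yaw 11.9 w 0.0449 F [-0.2  0.2  0.1] q6 -0.54
```

View pics/t1.png

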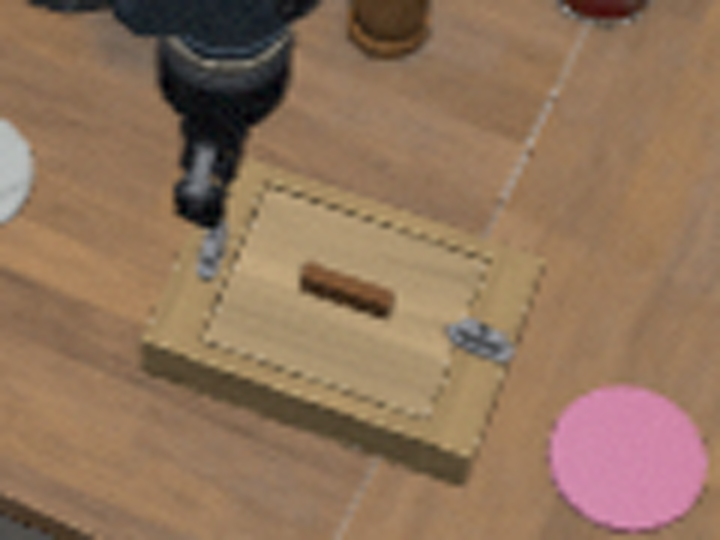

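View pics/s1.png

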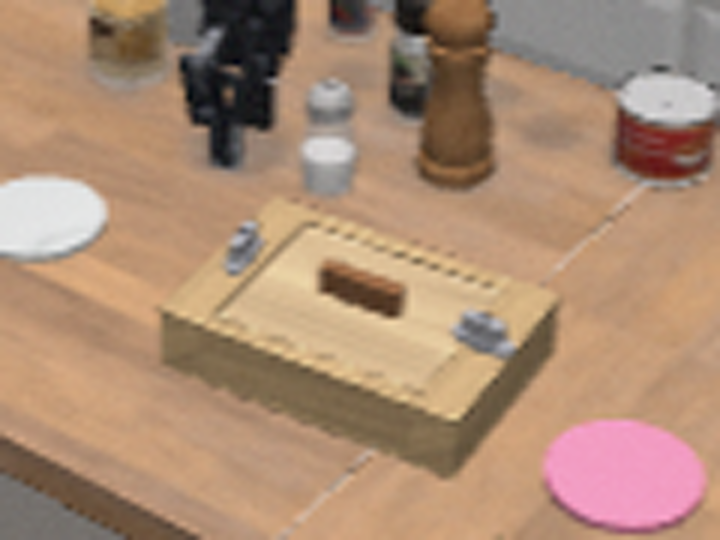

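```bash
sed -i 's/R.from_euler("z",phi)\*/R.from_euler("z",phi-np.pi\/2)*/' h.py
python3 - <<'E'
from turn import *
turn((.4965,-.2275),np.radians(5),np.radians(-91))
im=robot.get_image("scene"); crop("",im[:,:,::-1],225,150,120,90,6,"pics/s2.png")
im=robot.get_image("top"); crop("",im[:,:,::-1],240,150,120,90,6,"pics/t2.png")
E
```

```text
above t7.21 [ 0.4953 -0.226   0.1389] yaw 5.0 w 0.0447 F [ 0.3 -0.1  0.5] q6 -0.72
down hit=False t8.23 [ 0.4969 -0.2276  0.0614] yaw 5.0 w 0.045 F [ 0.1 -0.4  0.4] q6 -0.72
closed t8.63 [ 0.4967 -0.2276  0.0614] yaw 5.0 w 0.0152 F [ 0.4  0.  -0.2] q6 -0.72
half t9.42 [ 0.496  -0.2273  0.0612] yaw -40.4 w 0.0153 F [-0.9  0.1 -0.7] q6 0.07
turned t10.20 [ 0.4965 -0.2272  0.0613] yaw -85.9 w 0.015 F [-1.1  0.4 -1.4] q6 0.86
open t10.60 [ 0.4971 -0.228   0.0616] yaw -86.0 w 0.0451 F [-0.1 -0.1 -0.3] q6 0.87
up t11.14 [ 0.4963 -0.2273  0.1399] yaw -86.0 w 0.0453 F [-1.1 -0.  -0.3] q6 0.87
```

View pics/t2.png

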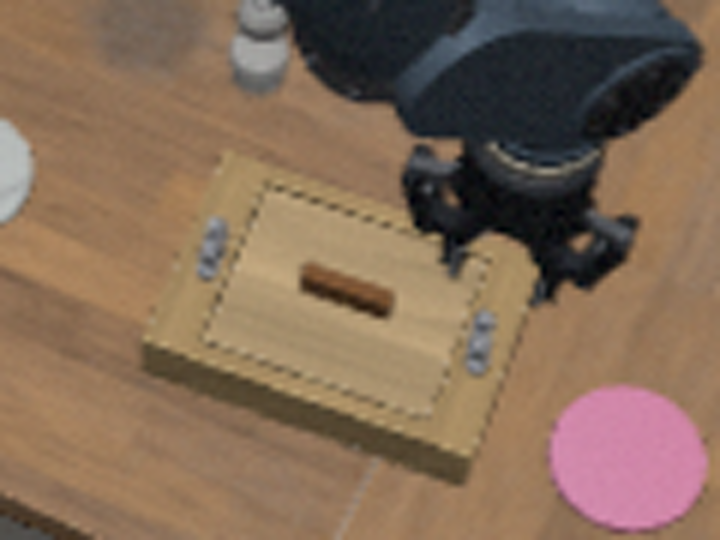

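View pics/s2.png

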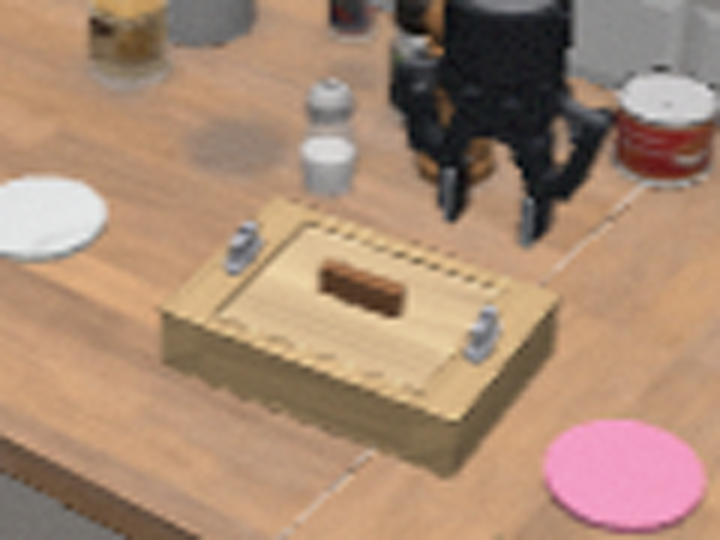

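```bash
python3 - <<'E'
from h import *
for a in [(285.1,195.7)]:
  print(tri(a,(297.4,196.6)),plane("scene",*a,.072),plane("top",297.4,196.6,.072))
print(proj("scene",[.4885,-.138,.072]),proj("top",[.4885,-.138,.072]))
for P,yw in [((.4885,-.138,.054),5.1),((.50,.30,.054),5.1),((.50,.30,.054),0)]:
  for k in(0,180):
    q=robot.ik(P,down(np.radians(yw+k))); print(P,yw+k,q if q is None else q.round(2))
E
```

```text
(array([ 0.49174006, -0.13733143,  0.06731434]), np.float64(8.067390144914656e-05)) [ 0.48650639 -0.14065026  0.072     ] [ 0.48944194 -0.13802092  0.072     ]
[[284.8198429 195.2125054]] [[297.29313429 196.7972303 ]]
(0.4885, -0.138, 0.054) 5.1 [-0.5   0.67  1.86 -0.    0.61 -0.58]
(0.4885, -0.138, 0.054) 185.1 [-0.5   0.67  1.86 -0.    0.61  2.56]
(0.5, 0.3, 0.054) 5.1 [ 0.35  0.72  1.67 -0.    0.75  0.26]
(0.5, 0.3, 0.054) 185.1 None
(0.5, 0.3, 0.054) 0 [ 0.35  0.72  1.67 -0.    0.75  0.35]
(0.5, 0.3, 0.054) 180 [ 0.35  0.72  1.67 -0.    0.75 -2.79]
```

```bash
python3 - <<'E'
from h import *
P=(.4885,-.1385); o=down(YAW)
robot.move_ptp([*P,.14],o); 
print(robot.movel([*P,.0535],velocity=.1,force_limit=12)); st("down")
robot.set_gripper(0.0,50); st("grip")
robot.movel([*P,.075],velocity=.05); st("lift")
robot.movel([*P,.15],velocity=.12); st("lift2")
im=robot.get_image("scene"); crop("",im[:,:,::-1],225,130,120,100,6,"pics/s3.png")
im=robot.get_image("top"); crop("",im[:,:,::-1],230,150,120,90,6,"pics/t3.png")
E
```

```text
False
down t13.57 [ 0.4889 -0.1387  0.0539] yaw 5.1 w 0.045 F [ 0.   0.4 -0.4] q6 -0.59
grip t13.97 [ 0.489  -0.1387  0.0542] yaw 5.1 w 0.0107 F [-0.7  0.1  5.3] q6 -0.59
lift t14.55 [ 0.4886 -0.1385  0.0752] yaw 5.1 w 0.0106 F [-0.1 -0.8 -1. ] q6 -0.59
lift2 t15.32 [ 0.488  -0.1382  0.1495] yaw 5.1 w 0.0108 F [-0.8  0.1 -1.1] q6 -0.59
```

View pics/s3.png

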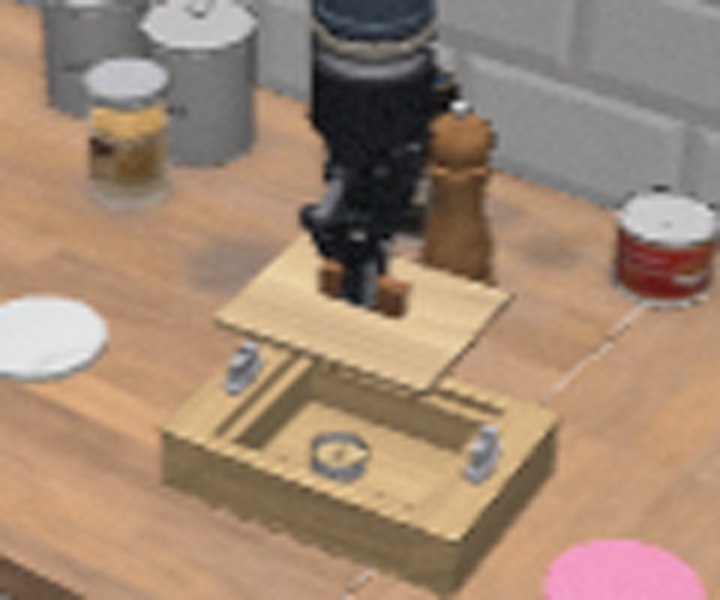

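View pics/t3.png

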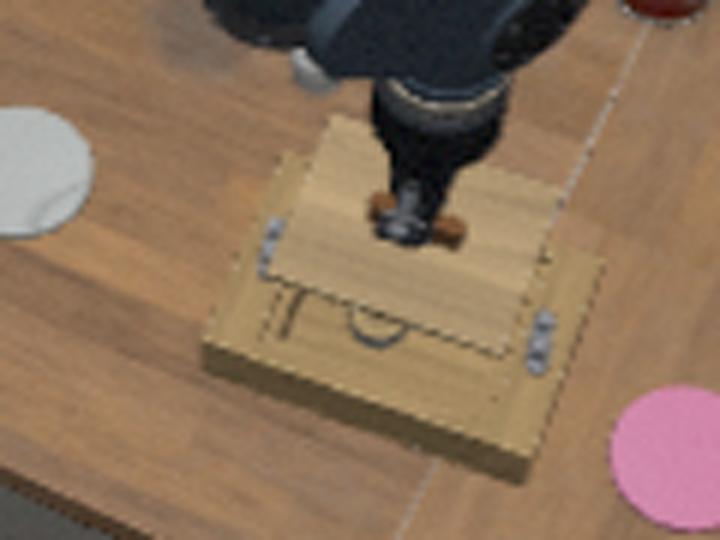

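```bash
python3 - <<'E'
from h import *
P=(.50,.30); o=down(YAW)
robot.movel([*P,.13],ori=o,velocity=.2); st("over")
robot.movel([*P,.022],velocity=.12); st("low")
hit=robot.movel([*P,.010],velocity=.02,force_limit=4); st(f"touch {hit}")
im=robot.get_image("scene"); crop("",im[:,:,::-1],150,110,160,110,5,"pics/s4.png")
E
```

```text
over t17.77 [0.5001 0.2993 0.13  ] yaw 5.0 w 0.0111 F [ 0.1 -0.2 -1.7] q6 0.26
low t18.82 [0.5006 0.3002 0.0226] yaw 5.1 w 0.0112 F [-0.4  0.5 -0.8] q6 0.26
touch True t19.27 [0.5003 0.3002 0.0142] yaw 5.1 w 0.0102 F [-1.1 -0.4  4.7] q6 0.26
```

View pics/s4.png

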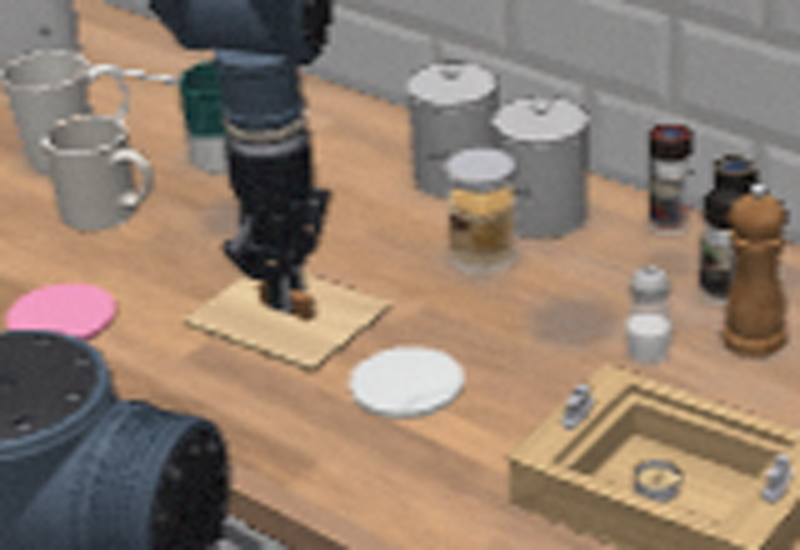

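```bash
python3 - <<'E'
from h import *
robot.set_gripper(.045,20); st("open")
robot.movel([.50,.30,.15],velocity=.15); st("up")
for n in("scene","top"):
    im=robot.get_image(n)[:,:,::-1]; cv2.imwrite(f"pics/{n}5.png",im)
    if n=="scene": crop("",im,245,178,80,56,10,"pics/s5.png")
    else: crop("",im,258,172,80,60,10,"pics/t5.png"); crop("",im,150,130,110,80,6,"pics/t5p.png")
E
```

```text
open t19.75 [0.4994 0.2998 0.0133] yaw 5.1 w 0.0451 F [-0.3 -0.7  0.2] q6 0.26
up t20.81 [0.4993 0.2997 0.1492] yaw 5.1 w 0.0447 F [ 0.  -0.7 -0.1] q6 0.26
```

View pics/s5.png

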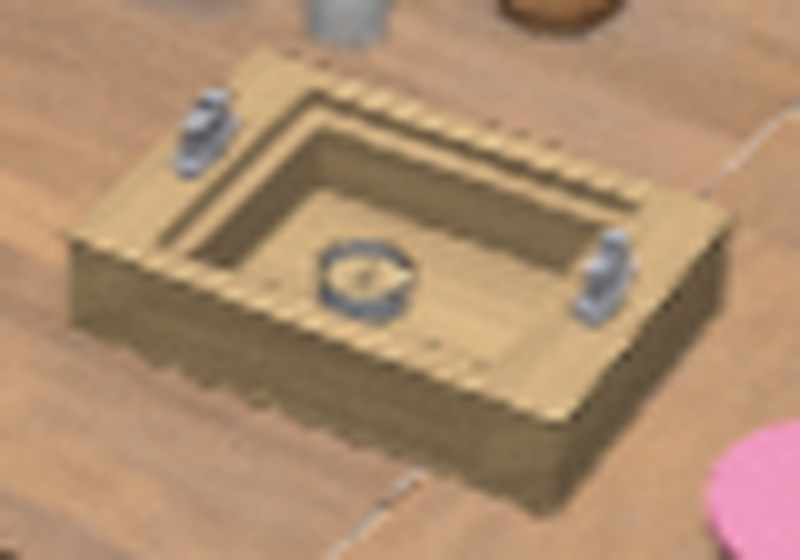

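View pics/t5.png

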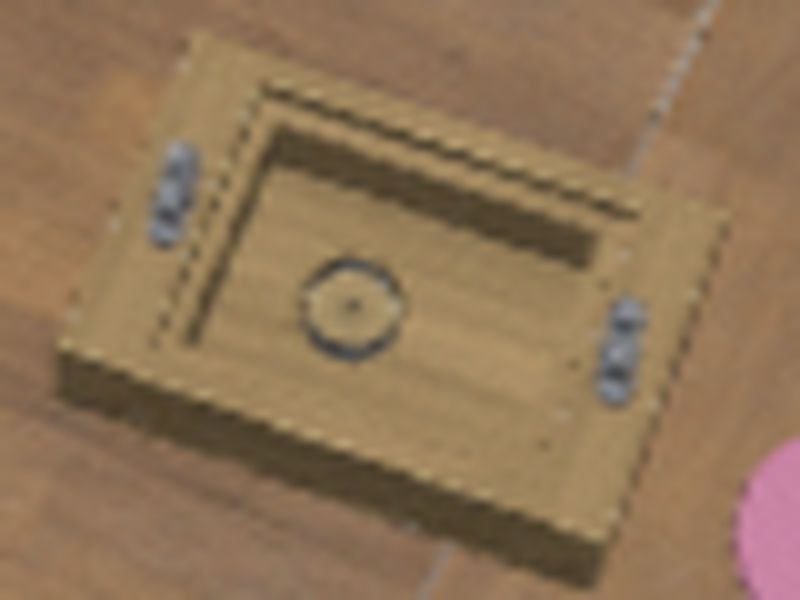

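View pics/t5p.png

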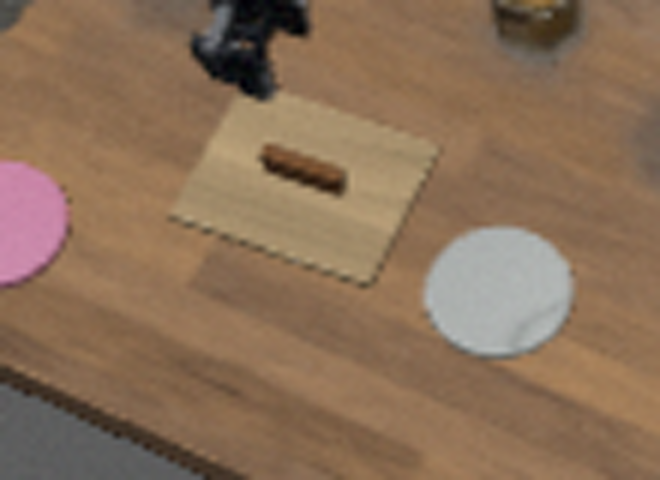

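```bash
python3 - <<'E'
from h import *
import box
S,T=box.S,box.T
a,b=S(365,274),T(352,307)
tl=tri(a,b); print("tea",tl,plane("scene",*a,.021),plane("top",*b,.021))
d=plane("top",*b,.021)[:2]-[.488,-.139]; c,s=np.cos(YAW),np.sin(YAW); print("in box",c*d[0]+s*d[1],-s*d[0]+c*d[1])
hsv=cv2.cvtColor(cv2.imread("pics/top5.png"),cv2.COLOR_BGR2HSV).astype(int)
m=((hsv[:,:,1]<30)&(hsv[:,:,2]>120)).astype(np.uint8)[160:200,215:255]
k,l,stt,ce=cv2.connectedComponentsWithStats(m); i=1+stt[1:,4].argmax(); ct=ce[i]+[215,160]; print(ct,stt[i])
hsv=cv2.cvtColor(cv2.imread("pics/scene5.png"),cv2.COLOR_BGR2HSV).astype(int)
m=((hsv[:,:,1]<40)&(hsv[:,:,2]>150)).astype(np.uint8)[170:202,210:252]
k,l,stt,ce=cv2.connectedComponentsWithStats(m); i=1+stt[1:,4].argmax(); cs=ce[i]+[210,170]; print(cs,stt[i])
print("coaster",tri(cs,ct),plane("scene",*cs,.008),plane("top",*ct,.008))
P=plane("top",*b,.021)
for k in (5.1,95.1,-84.9,185.1):
  q=robot.ik([P[0],P[1],.01],down(np.radians(k))); print(k,q if q is None else q.round(2))
E
```

```text
tea (array([ 0.48489501, -0.12411716,  0.01910917]), np.float64(0.0008150625396849651)) [ 0.48255292 -0.12519783  0.021     ] [ 0.48431186 -0.12466565  0.021     ]
in box -0.002399294123523941 0.014605457302535303
[232.73464373 178.20884521] [  6   8  24  21 407]
[230.83682008 185.76150628] [ 10  10  23  14 239]
coaster (array([0.48217865, 0.13993414, 0.00582226]), np.float64(0.0014291378360949385)) [0.47930261 0.13819904 0.008     ] [0.48173784 0.13881116 0.008     ]
5.1 [-0.48  0.75  1.89 -0.    0.5  -0.56]
95.1 [-0.48  0.75  1.89 -0.    0.5  -2.14]
-84.9 [-0.48  0.75  1.89 -0.    0.5   1.01]
185.1 [-0.48  0.75  1.89 -0.    0.5   2.58]
```

```bash
python3 - <<'E'
from h import *
P=(.4838,-.1248); o=down(YAW)
robot.movel([*P,.14],ori=o,velocity=.25)
robot.set_gripper(.055,20); st("over")
robot.movel([*P,.05],velocity=.1)
hit=robot.movel([*P,.0095],velocity=.05,force_limit=5); st(f"down {hit}")
if not hit:
    robot.set_gripper(.0,20); st("grip")
    robot.movel([*P,.03],velocity=.05); st("lift")
    im=robot.get_image("scene"); crop("",im[:,:,::-1],225,150,120,90,6,"pics/s6.png")
E
```

```text
over t23.02 [ 0.4838 -0.1242  0.14  ] yaw 5.2 w 0.0554 F [-0.1 -0.4 -0.8] q6 -0.57
down False t25.03 [ 0.4839 -0.1248  0.0096] yaw 5.1 w 0.0549 F [-0.1  0.3  0.4] q6 -0.57
grip t25.33 [ 0.4841 -0.1249  0.01  ] yaw 5.1 w 0.0368 F [-0.   0.2  4. ] q6 -0.57
lift t25.89 [ 0.484  -0.1249  0.0304] yaw 5.1 w 0.0369 F [ 0.3 -0.  -0.3] q6 -0.57
```

View pics/s6.png

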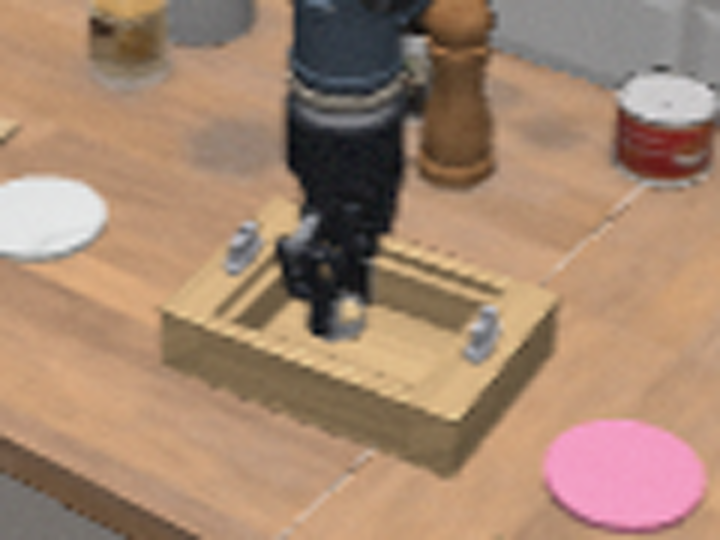

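```bash
python3 - <<'E'
from h import *
P=(.4838,-.1248); Q=(.4807,.1385)
robot.movel([*P,.13],velocity=.12); st("up")
robot.movel([*Q,.13],ori=down(YAW),velocity=.18)
robot.movel([*Q,.022],velocity=.1); st("low")
hit=robot.movel([*Q,.0105],velocity=.02,force_limit=3); st(f"touch {hit}")
im=robot.get_image("scene"); crop("",im[:,:,::-1],190,140,100,80,7,"pics/s7.png")
E
```

```text
up t26.93 [ 0.4833 -0.1246  0.1295] yaw 5.1 w 0.0366 F [-0.3 -0.4 -0.6] q6 -0.57
low t29.77 [0.4811 0.1385 0.0225] yaw 5.1 w 0.0366 F [-0.4  0.2 -0.3] q6 -0.03
touch True t30.29 [0.4807 0.1385 0.012 ] yaw 5.1 w 0.0364 F [ 0.1 -1.1  4.9] q6 -0.03
```

View pics/s7.png

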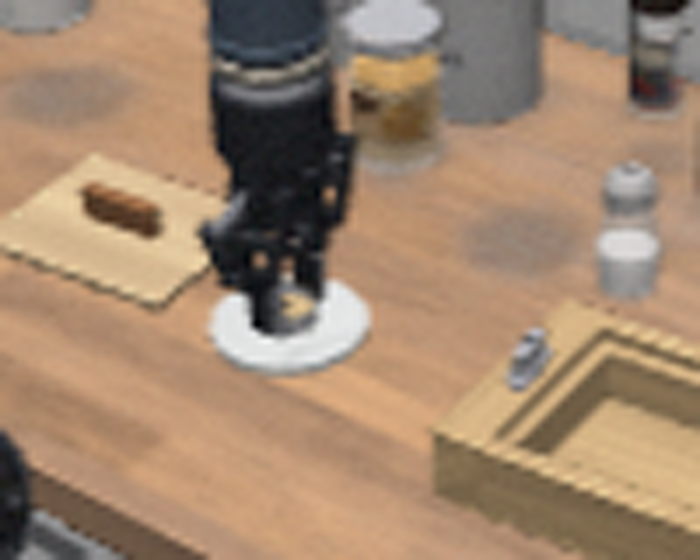

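Touched at 12.0 mm, as expected (10 − 6 + 8 mm). Releasing.

```bash
python3 - <<'E'
from h import *
robot.set_gripper(.055,20); st("open")
robot.movel([.4807,.1385,.15],velocity=.12)
robot.movel([.44,-.08,.25],velocity=.25); robot.dwell(.5); st("clear")
for n in("scene","top"):
    im=robot.get_image(n)[:,:,::-1]; cv2.imwrite(f"pics/{n}8.png",im)
    if n=="scene": crop("",im,180,130,140,105,5.5,"pics/s8.png")
    else: crop("",im,170,130,140,105,5.5,"pics/t8.png")
E
```

```text
open t30.66 [0.4803 0.1385 0.0114] yaw 5.1 w 0.0548 F [ 0.9 -0.5 -0.6] q6 -0.03
clear t33.58 [ 0.44   -0.0798  0.2499] yaw 5.1 w 0.0552 F [ 0.2 -0.5  0.6] q6 -0.52
```

View pics/s8.png

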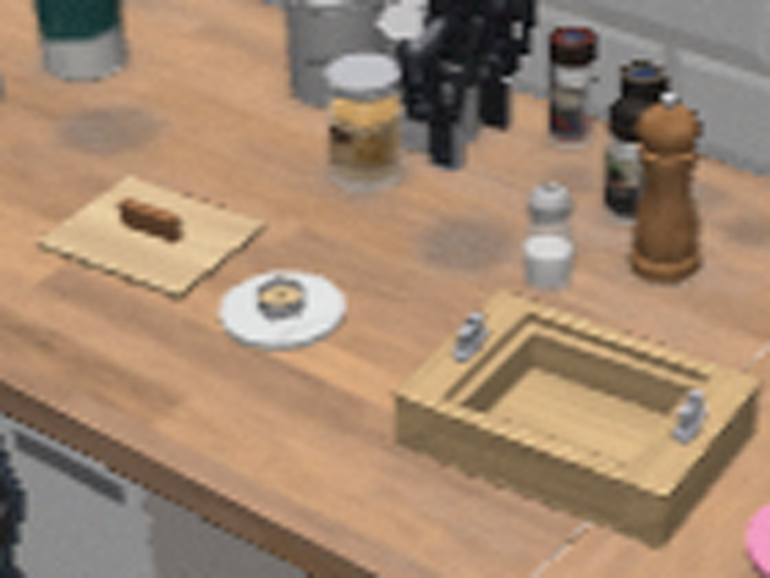

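View pics/t8.png

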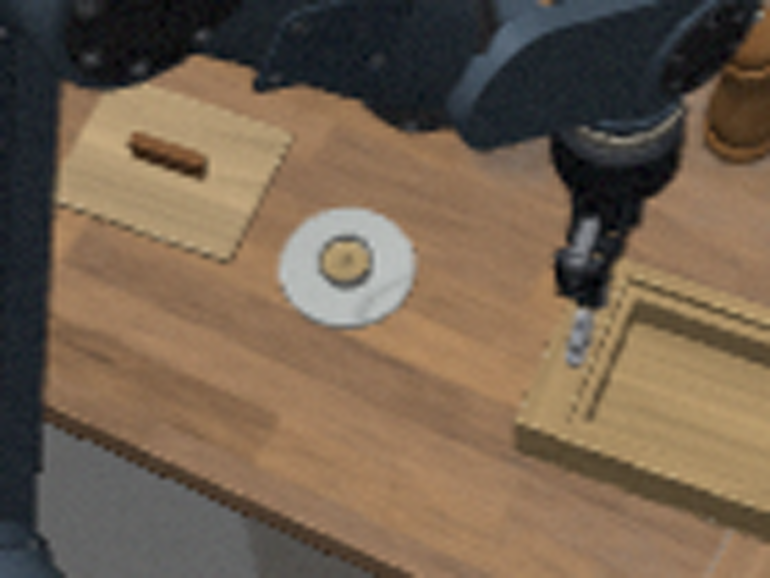

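View pics/scene8.png

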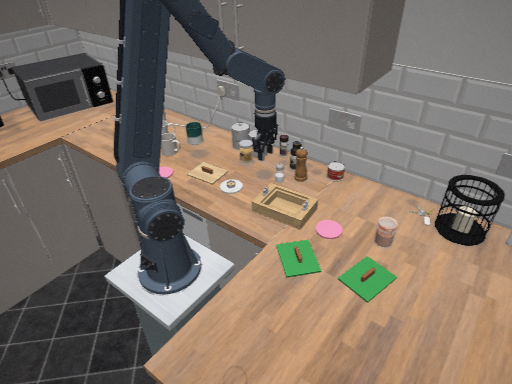

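```bash
python3 - <<'E'
from h import *
f=lambda x,y,a,b:(x/5.5-.41+a,y/5.5-.41+b)
a,b=f(281,293,180,130),f(346,260,170,130)
print("tea top",tri(a,b),plane("top",*b,.023)); 
b=f(347,267,170,130); print("coaster",plane("top",*b,.008))
for p,q in [((470,337),(579,338))]: pass
A,B=plane("top",*f(588,310,170,130),.06),plane("top",*f(571,363,170,130),.06); d=A-B; print("left btn yaw vs box", np.degrees(np.arctan2(d[1],d[0]))-95.1)
S=lambda x,y:f(x,y,180,130)
A,B=plane("scene",*S(703,398),.057),plane("scene",*S(678,437),.057); d=A-B; print("right", np.degrees(np.arctan2(d[1],d[0]))-95.1)
for n in("scene",):
    d=cv2.absdiff(cv2.imread("pics/scene0.png"),cv2.imread("pics/scene8.png")).max(2)
    print("shaker diff",d[163:182,274:286].max(),"jar",d[215:245,374:398].max(),"mug",d[135:156,166:180].max())
robot.sign_off()
E
```

```text
tea top (array([0.47920363, 0.13754068, 0.02390826]), np.float64(0.00017955039132932978)) [0.47970778 0.13777888 0.023     ]
coaster [0.48194155 0.13916536 0.008     ]
left btn yaw vs box -85.42028015896216
right -84.95803517587932
shaker diff 42 jar 21 mug 19
the job is handed in; nothing more can be done
```

The job is done and handed in at about 34 s of the 70 s allowed; the sign-off reports no verdict, so success rests on my own checks.

I turned both buttons aside by their fins and lifted the panel straight out by its pull. I laid it flat, pull up, on the bare worktop at about (0.50, 0.30). I then took the tea light out of the cavity and set it on the white coaster.

What the last checks showed:
- **Buttons:** both lie along the panel's edge, about 85° or more from straight across by pixel measurement (the limit is 66°). The right one was measured from one view only.
- **Panel:** it lies flat, pull upward. I felt it touch down at 14.2 mm tool height, as expected.
- **Tea light:** it stands upright, its axis about 3 mm from the coaster's centre. Two views put its top at 24 mm, against the expected 23 mm. I felt it touch the coaster at 12.0 mm, as expected.
- **Robot:** it was clear of everything at hand-in.
- **Mug, jar and shaker:** before-and-after scene pictures show no sign that they moved. The shaker patch differed somewhat more than the other two (42 against about 20 grey levels). I put that down to shadow or the nearby gripper and did not check further.

Disagreements and one slip:
- My two-view height of the pull came out 5 mm low (67 mm against 72), because the top edge was hard to pick out. Its position and the grasp itself were right.
- I turned the left button gripping the fin by its ends rather than its sides, because of a 90° slip in my orientation helper. I corrected the helper before the next move.

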